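# Fit the spindle and load a roll on the label dispenser

### The job

Get the label dispenser ready: first slide the loose metal spindle, upright, sideways into the slotted plate of the base, its wide foot under the plate, fully home to the end of the slot. Then lower the roll of labels gently over the spindle until it lies flat on the plate. Leave the timer, marker and amber bottle where they are.

Things in the scene. Friction and masses are not known exactly. Their poses are not given: they have to be found in the camera images.
- dispenser: Fixed label dispenser: grey slab 185 x 92 mm, raised white slotted plate on it, toothed steel tear bar at the back. Origin on the worktop, below home; +x runs from the slot's open mouth to its closed end, z up. Slab x -105 to +80 mm, top z = 6 mm; x -105 to -43 mm is open above (loading apron). Plate x -43 to +35 mm, 88 mm wide, z 16 to 21 mm. Tear bar at x = 74 mm, 82 mm long, up to z = 42 mm.
- home (a point): Point on the slab's top (6 mm above the worktop) where the centre of the spindle's foot belongs; the 22 mm barrel then touches the slot's closed end (x = 11 mm), whose bevelled corners centre it. The gap between slab and plate is 10 mm high. Axes as the dispenser's.
- slot_mouth (a point): Point on the slab's top on the slot's centre line at the plate's front edge, 43 mm in front of home. The slot is 28 mm wide from 18 mm behind this point to its end, with a flared mouth about 40 mm wide here. Axes as the dispenser's.
- spindle: Loose aluminium spindle, round, 62 mm tall, 0.08 to 0.17 kg, at the start upright on its wide foot on the worktop. Origin at the centre of the foot's underside, z along its axis. Foot (flange) 42 mm across, 6 mm thick; barrel 22 mm across from 6 to 55 mm height; nose tapering from 22 to 16 mm across between 55 and 62 mm.
- spindle_mid (a point): Point on the spindle's axis half-way up, 31 mm above the underside of its foot. Axes as the spindle's.
- label_roll: Roll of labels, a flat rigid ring lying on the worktop at the start: 52 mm across, 22 mm high, with a through hole that passes a 25 mm rod, about 0.03 kg. Origin at the centre of its underside, z along its axis.
- roll_mid (a point): Centre of the roll of labels, 11 mm above its underside. Axes as the roll's.
- timer_mid (a point): Bystander: square white timer 62 x 62 x 21 mm lying flat; point 10 mm above its underside.
- marker_mid (a point): Bystander: marker pen 126 mm long, 14 mm thick, lying along its y axis; the middle of the pen. It lies in front of a tall instrument (about 0.35 m high), fixed on the worktop at x over 0.57 m, y over -0.13 m: keep arm and gripper clear of it.
- tip_box_mid (a point): Bystander, fixed: pipette tip box with clear lid, 74 x 110 x 72 mm; its centre.
- amber_bottle_mid (a point): Bystander: brown bottle with a white cap, 52 mm across, 105 mm tall; its centre.
There are look-alikes about, which are no part of the job. Several things have the shape of the spindle; the one meant has the colours described above.

How it is judged:
On the way, in this order (a step that is already met when the one before it is completed fails the run):
1. the spindle stands upright at the closed end of the slot, its foot under the slotted plate (horizontal distance between spindle_mid and home below 0.006 m and angle between spindle's own z axis and vertical below 0.06 rad and z of spindle_mid in the frame of dispenser between 0.0345 and 0.0395 m), for 0.2 s.
2. the roll is over the spindle and lies flat on the plate (all of step 1 and horizontal distance between roll_mid and spindle_mid below 0.005 m and angle between the z axis of label_roll and the z axis of spindle, either way round below 0.06 rad and z of roll_mid in the frame of dispenser between 0.0295 and 0.0345 m), for 0.2 s.
At the end, for the whole second after the job is handed in: Spindle upright (0.06 rad) on the slab, axis within 6 mm of home, foot under the slotted plate (height within 2.5 mm); roll around the spindle, axes within 5 mm and 0.06 rad, lying flat on the plate (height within 2.5 mm); both released and at rest (all of step 2 and linear speed of each of spindle, label_roll below 0.02 m/s); the robot touches nothing.
It fails at once if the roll is dropped or rammed down the spindle (faster than 0.6 m/s) (horizontal distance between roll_mid and spindle_mid below 0.008 m and linear speed of label_roll above 0.6 m/s).
It fails at once if the square timer is moved more than 30 mm (distance of timer_mid from where it was at the start of the episode above 0.03 m).
It fails at once if the marker pen is moved more than 30 mm (distance of marker_mid from where it was at the start of the episode above 0.03 m).
It fails at once if the amber bottle is moved more than 30 mm (distance of amber_bottle_mid from where it was at the start of the episode above 0.03 m).
It also fails if it takes over 70 s, if anything falls off the work surface, if the arm or the gripper's body presses on something with over 40 N, if the wrist force passes 120 N, or if a joint passes its speed limit or range.

### The arm

A 6-joint arm with a two-finger parallel gripper is mounted at the origin on a cart in front of the work surface, level with it; the furniture and walls round the work are solid. World frame = base frame: x ahead of the robot, y to its left, z up, the work surface at z = 0. Lengths are in m, angles in rad, forces in N, time in s.
With the tool pointing down it reaches from about 0.35 to 0.85 m from the base axis. Payload 8.1 kg.
Tool frame: the origin (TCP) lies between the finger pads; the fingertips stand 8 mm ahead of it and the grasp point (between the pads) lies 11 mm behind it (robot.tip_reach is the y of the fingertips in the tool frame, in m); y points along the fingers, z is the direction in which the jaws open and shut, and the axes are right-handed (so a half turn about y gives the same grasp; the last joint's range is limited). The gripper opens to 93 mm and grips with 3 to 60 N. Pads are 15 mm wide; open, the fingers measure 128 mm over their backs; the gripper's body (75 mm by 188 mm) begins 65 mm behind the grasp point.
Start: joints at [1.094, 0.13, 1.488, -0, 1.523, -0.085], TCP at [0.229, 0.555, 0.227] pointing down, gripper open.
Joint ranges: [-2.96, 2.96], [-0.89, 2.26], [0.02, 2.5], [-1.34, 4.48], [0, 2.73], [-2.66, 2.66]. Speed limits (rad/s): [2.39, 2.39, 2.79, 3.14, 3.14, 3.14].

### API

Orientations are given as a rotation vector (axis times angle).
In Python, from plant import robot gives the robot as it stands.
- The arm moves only by the tool carry_out, never from a script. Its argument "increments" is a list of rows, each an object with "linear": the shift along the tool's x, y, z in m, a list of three; "yaw": the turn about the tool's y in rad. A call has 1 to 5 rows; each row is the pose to reach, as a shift and turn from the pose measured when the call began, along the tool's axes at that moment; what a row does not reach only later rows make up. A row lasts 1/8 s, in which the tool goes at most 62.5 mm and 10.7 degrees, less where a joint would pass 70% of its speed; a pose out of reach is approached as far as the arm can. A call with a gripper value outside its range is refused whole. "gripper" is the opening, from 0 (shut) to 1 (fully open), set as the call begins (left out, the last holds). The fingers move at their own pace and stop on an object; "newtons" is the grip in N (left out, the last holds). Time passes only in rows, so rows that repeat a pose let the fingers close. It gives the time, the measured TCP pose, the force and the opening at its end, in the units of the state.
- robot.read_state(): the state, without advancing time (a new reading comes with each control period).
- robot.read_camera(name): name is "scene" or "top"; returns the picture (384x512x3 uint8, blue, green, red); there is no depth.
- robot.camera_params(name): a dict with "fov_y" (degrees; the focal length in pixels is half the picture's height over the tangent of half this angle, whatever the lens; pixels are square), "cx", "cy" (the principal point, pixels), "k1" (the pictures are not rectified: a ray, as slopes to the right and down, at radius r is drawn at 1 + k1 r^2 times it, then the intrinsics apply), "R" (3x3) and "t" (3): a world point X has camera coordinates R X + t. Camera axes: x right, y down, z forward; pixel columns grow to the right and rows downward; lengths in m; the calibration is good to about 2 mm. A picture is of the moment at which its call begins. camera_params takes no time and is no camera call.
- robot.close_job(): hands the job in, once; it reports no verdict.
The state is a dict: "t": time; "q": joint angles; "dq": joint speeds; "joint_torque": joint torques, N m; "tool_pos": TCP position; "orientation": TCP orientation; "force": force on the tool from outside, world axes, zero at the start; "wrist_torque": the same for the moment, N m; "opening": finger opening in m.
Only numpy, scipy, OpenCV 4.12 (cv2) and the standard library are available. Lean on these libraries where they do the work, as an engineer would, in place of code of your own. Each camera call takes 0.05 s, during which the arm holds its last target.

## Working session

There is one attempt and no reset: what is moved stays moved. The work goes in short steps, Python scripts to look and compute and a tool call to move; the robot and the scene stay as the last step left them, time stands still between calls to the robot, and variables do not carry over. Pictures are saved under pics/ and viewed, and the job is handed in when it is done.

Besides the shell and the picture viewer there is one more tool, called after "Request:" in YAML: its name, and indented under it one key for each argument. carry_out: Moves the arm, as the interface text tells. Its arguments: {"type":"object","properties":{"increments":{"type":"array","items":{"type":"object","properties":{"linear":{"type":"array","items":{"type":"number"}},"yaw":{"type":"number"}}}},"gripper":{"type":"number"},"newtons":{"type":"number"}},"required":["increments"]}

```bash
ls; mkdir -p pics; python3 - <<'E'
from plant import robot
import cv2
for n in("scene","top"):
    im=robot.read_camera(n); cv2.imwrite(f"pics/{n}0.png",im)
    print(n,robot.camera_params(n))
print(robot.read_state(), robot.tip_reach)
E
```

```text
pics
scene {'fov_y': 45.91258530291763, 'cx': 254.81108965911605, 'cy': 190.6456990397815, 'k1': 0.054320886044991544, 'R': array([[ 0.71596784, -0.69795194, -0.01591051],
       [-0.36235993, -0.35204049, -0.86299639],
       [ 0.59672886,  0.62364299, -0.50495949]]), 't': array([-0.43083383,  0.2601737 ,  1.17157578])}
top {'fov_y': 50.58101542732577, 'cx': 252.26998619327597, 'cy': 195.18702909207983, 'k1': -0.09132265133762642, 'R': array([[ 2.80497386e-02, -9.99606225e-01, -7.79468964e-04],
       [-9.94961109e-01, -2.78442868e-02, -9.63176355e-02],
       [ 9.62580043e-02,  3.47722580e-03, -9.95350343e-01]]), 't': array([-0.05677711,  0.55063591,  1.52415581])}
{'t': 0.1, 'q': array([ 1.09357124e+00,  1.31103739e-01,  1.48913226e+00, -3.95883606e-05,
        1.52300566e+00, -8.54154603e-02]), 'dq': array([-0.00041693, -0.00142273, -0.00390257,  0.00104938, -0.00124929,
       -0.00041248]), 'joint_torque': array([ 1.15577965e-03, -5.61344111e+01, -4.93093586e+01,  7.70844170e-02,
        2.91673344e-02, -3.93340042e-05]), 'tool_pos': array([0.22889309, 0.5540954 , 0.22570246]), 'orientation': array([-1.55045369,  0.30776766, -0.3071046 ]), 'force': array([-0.2691932 ,  1.03075232, -0.45322461]), 'wrist_torque': array([-0.00887776, -0.03079031,  0.02202054]), 'opening': 0.09269690329537239} 0.008
```

View pics/scene0.png

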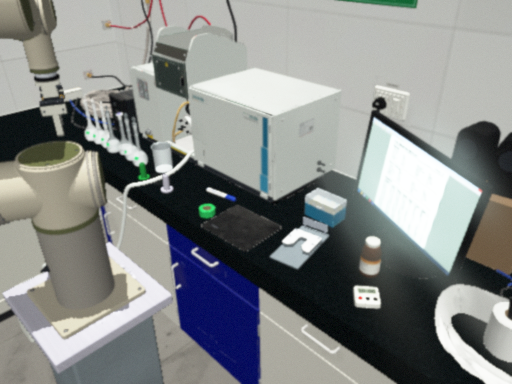

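View pics/top0.png

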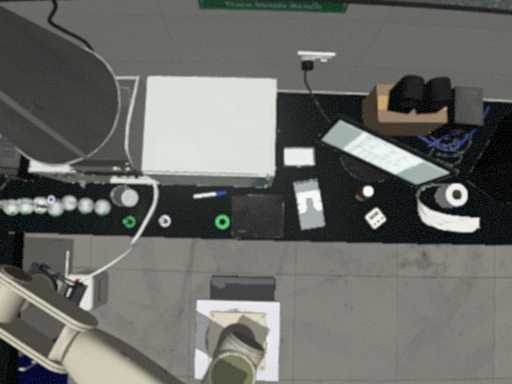

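```bash
python3 - <<'E'
import cv2,numpy as np
t=cv2.imread("pics/top0.png");s=cv2.imread("pics/scene0.png")
c=lambda im,x,y,w,h,k:cv2.resize(im[y:y+h,x:x+w],None,fx=k,fy=k,interpolation=cv2.INTER_CUBIC)
cv2.imwrite("pics/c1.png",c(t,100,170,160,75,5))
cv2.imwrite("pics/c2.png",c(t,270,140,130,100,6))
cv2.imwrite("pics/c3.png",c(s,110,130,140,110,5))
cv2.imwrite("pics/c4.png",c(s,190,170,200,145,4))
E
```

```text
(no output)
```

View pics/c1.png

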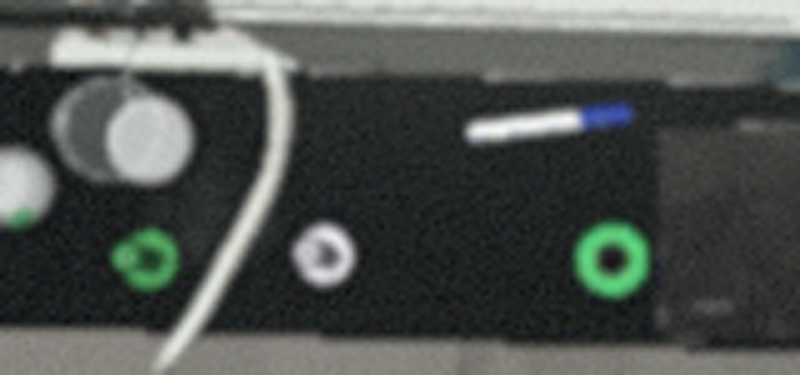

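View pics/c2.png

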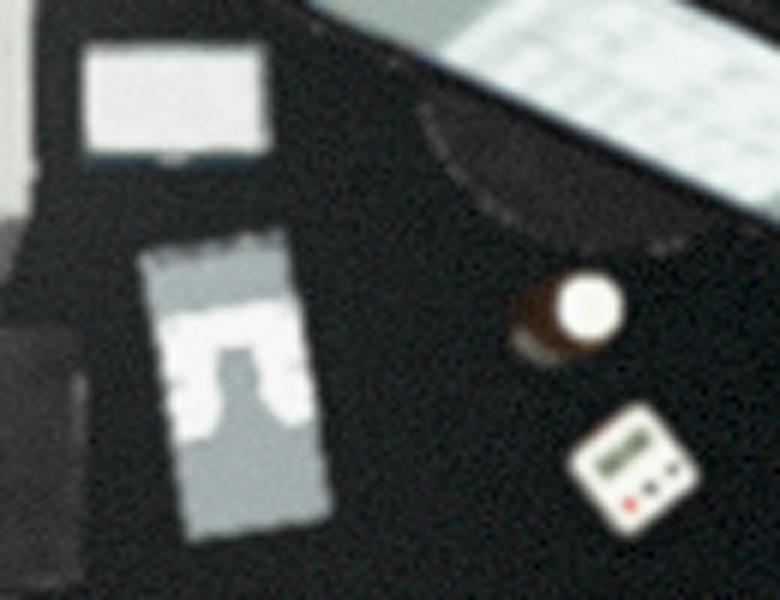

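View pics/c3.png

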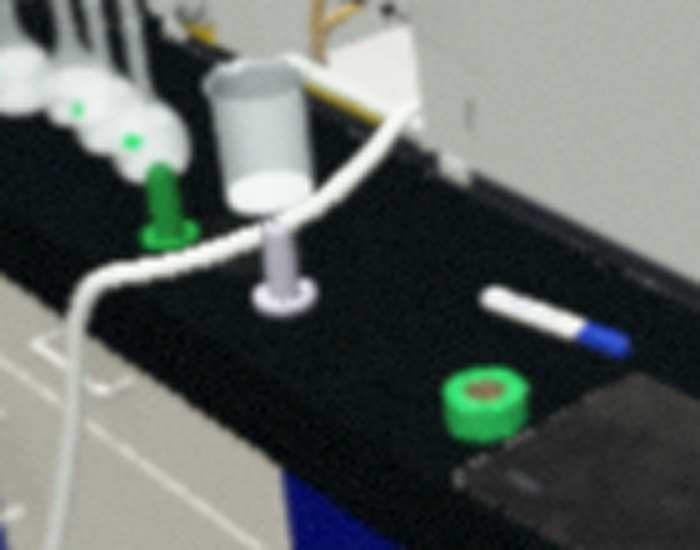

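View pics/c4.png

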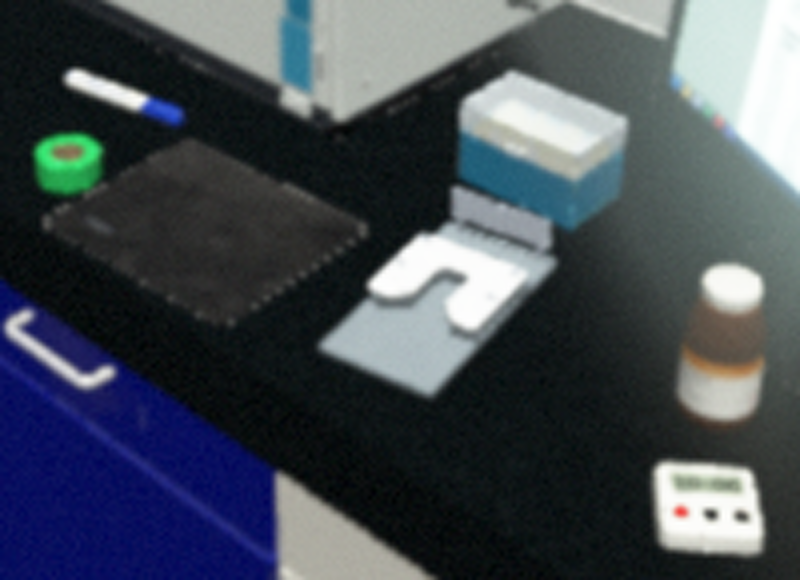

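```bash
cat > h.py <<'E'
import numpy as np,cv2
from plant import robot
from scipy.spatial.transform import Rotation as Ro
from scipy.optimize import least_squares,minimize
P={n:robot.camera_params(n) for n in("scene","top")}
def proj(n,X):
    p=P[n];c=np.atleast_2d(X)@p["R"].T+p["t"];s=c[:,:2]/c[:,2:]
    f=192/np.tan(np.radians(p["fov_y"])/2);r2=(s**2).sum(1,keepdims=True)
    return s*(1+p["k1"]*r2)*f+[p["cx"],p["cy"]]
def back(n,uv,z):
    p=P[n];f=192/np.tan(np.radians(p["fov_y"])/2)
    d=(np.atleast_2d(uv)-[p["cx"],p["cy"]])/f;s=d.copy()
    for _ in range(30): s=d/(1+p["k1"]*(s**2).sum(1,keepdims=True))
    C=-p["R"].T@p["t"];D=np.c_[s,np.ones(len(s))]@p["R"]
    k=(z-C[2])/D[:,2];return C+D*k[:,None]
def circ(x,y,z,r,n=48):
    a=np.arange(n)*2*np.pi/n;return np.c_[x+r*np.cos(a),y+r*np.sin(a),np.full(n,z)]
S=8
def render(polys,roi):
    x0,y0,w,h=roi;m=np.zeros((h*S,w*S),np.uint8)
    for q in polys:
        hu=cv2.convexHull(np.float32(q)).reshape(-1,2)
        hu=((hu-[x0,y0]+.5)*S-.5)
        cv2.fillConvexPoly(m,np.round(hu*16).astype(np.int32),255,shift=4)
    return cv2.resize(m,(w,h),interpolation=cv2.INTER_AREA)/255.
def spindle(n,x,y,z=0):
    return [proj(n,np.r_[circ(x,y,z,.021),circ(x,y,z+.006,.021)]),
            proj(n,np.r_[circ(x,y,z+.006,.011),circ(x,y,z+.055,.011),circ(x,y,z+.062,.008)])]
def roll(n,x,y,z=0): return [proj(n,np.r_[circ(x,y,z,.026),circ(x,y,z+.022,.026)])]
def fitobj(n,model,soft,roi,x0,free=None):
    # soft: measured 0..1 mask over roi; blur both a bit
    b=lambda m:cv2.GaussianBlur(m,(0,0),.8)
    A=b(soft)
    f=lambda p:((b(render(model(n,*p),roi))-A)**2).sum()
    r=minimize(f,x0,method="Nelder-Mead",options=dict(initial_simplex=np.array([x0]+[np.array(x0)+d for d in np.eye(len(x0))*.006]),xatol=1e-5,fatol=1e-6))
    return r.x,r.fun,A.sum()
E
python3 - <<'E'
from h import *
im={n:cv2.imread(f"pics/{n}0.png").astype(float) for n in P}
print("tilt",Ro.from_rotvec(robot.read_state()["orientation"]).as_matrix().round(4))
print("spindle guess",back("top",[165,221],.03),"roll",back("top",[222,221],.011),"lookalike",back("top",[129,222],.03))
for nm,g,z in(("roll",(222,221),.011),("spindle",(165,221),.006)):
    X=back("top",g,z)[0]
    for n in P:
        u=proj(n,[X[0],X[1],.02])[0].astype(int);roi=(u[0]-16,u[1]-20,32,36)
        I=im[n][roi[1]:roi[1]+36,roi[0]:roi[0]+32]
        if nm=="roll": s=I[...,1]-I[...,2]; s=np.clip(s/np.percentile(s,97),0,1)
        else:
            s=I.min(2); s=np.clip((s-35)/(150-35),0,1)
        if nm=="roll" and n=="top": s=np.clip(s,0,1)
        print(nm,n,fitobj(n,roll if nm=="roll" else spindle,s,roi,X[:2]),roi)
        cv2.imwrite(f"pics/m_{nm}_{n}.png",cv2.resize(np.hstack([s,render((roll if nm=="roll" else spindle)(n,*fitobj(n,roll if nm=="roll" else spindle,s,roi,X[:2])[0]),roi)])*255,None,fx=6,fy=6,interpolation=0))
# dispenser corners from top crop (slab at z=6mm)
c=np.array([[184,543],[332,517],[286,232],[140,256]])/6+[270,140]
c=c-.5+1/12
print(back("top",c,.006))
E
cd pics; python3 -c "
import cv2,numpy as np
a=[cv2.imread(f'm_{o}_{n}.png') for o in('roll','spindle') for n in('scene','top')]
cv2.imwrite('mm.png',cv2.resize(np.vstack([np.hstack(a[:2]),np.hstack(a[2:])]),(768,432)))"
```

```text
tilt [[ 9.242e-01 -7.000e-04  3.819e-01]
 [-3.819e-01 -1.500e-03  9.242e-01]
 [-1.000e-04 -1.000e+00 -1.600e-03]]
spindle guess [[0.44382062 0.28760629 0.03      ]] roll [[0.45086079 0.07196394 0.011     ]] lookalike [[0.43568949 0.42628286 0.03      ]]
roll scene (array([0.4504369 , 0.06963254]), np.float64(21.666998606943572), np.float64(202.9982607227847)) (np.int64(190), np.int64(187), 32, 36)
roll top (array([0.44907226, 0.07161834]), np.float64(23.737499168027636), np.float64(173.85991289219322)) (np.int64(205), np.int64(200), 32, 36)
spindle scene (array([0.44824774, 0.29638186]), np.float64(256.46462617877546), np.float64(454.04251503646384)) (np.int64(149), np.int64(164), 32, 36)
spindle top (array([0.44626396, 0.29545281]), np.float64(86.67625860002966), np.float64(226.3277994065084)) (np.int64(148), np.int64(200), 32, 36)
[[ 0.42450282 -0.2293147   0.006     ]
 [ 0.44360184 -0.32428326  0.006     ]
 [ 0.62727318 -0.29220172  0.006     ]
 [ 0.60885675 -0.19759485  0.006     ]][ WARN:0@1.465] global loadsave.cpp:1063 imwrite_ Unsupported depth image for selected encoder is fallbacked to CV_8U.
```

View pics/mm.png

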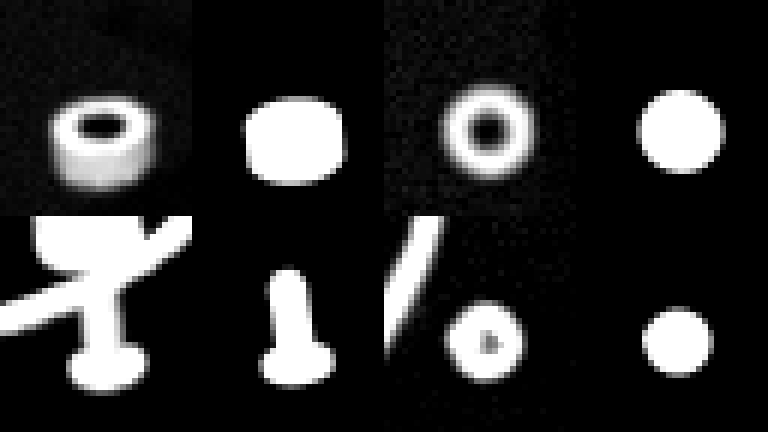

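```bash
cat >> h.py <<'E'
def box(n,x,y,th,x0,x1,yh,z0,z1):
    c,s=np.cos(th),np.sin(th)
    q=np.array([[a,b,zz] for a in(x0,x1) for b in(-yh,yh) for zz in(z0,z1)])
    return proj(n,np.c_[x+c*q[:,0]-s*q[:,1],y+s*q[:,0]+c*q[:,1],q[:,2]])
def disp(n,x,y,th):
    return [box(n,x,y,th,-.105,.080,.046,0,.006),box(n,x,y,th,-.043,.035,.044,.016,.021),box(n,x,y,th,.073,.075,.041,.006,.042)]
E
python3 - <<'E'
from h import *
im={n:cv2.imread(f"pics/{n}0.png").astype(float) for n in P}
out=[]
def go(nm,model,n,roi,x0,sf,close=False):
    x,y,w,h=roi;s=sf(im[n][y:y+h,x:x+w])
    if close: 
        s=s.copy(); m=(s>.5).astype(np.uint8); cs,_=cv2.findContours(m,cv2.RETR_EXTERNAL,cv2.CHAIN_APPROX_NONE)
        f=np.zeros_like(m);cv2.drawContours(f,cs,-1,1,-1);s=np.where(cv2.erode(f,np.ones((3,3),np.uint8))>0,1,s)
    r=fitobj(n,model,s,roi,x0);print(nm,n,r)
    m=render(model(n,*r[0]),roi)
    v=np.dstack([s,m,s*0])*255;out.append(cv2.resize(v.astype(np.uint8),(250,int(250*h/w)),interpolation=0)); cv2.imwrite(f"pics/f_{nm}_{n}.png",out[-1])
g=lambda I:np.clip((I[...,1]-I[...,2]-8)/75,0,1)
w=lambda I:np.clip((I.min(2)-35)/(130-35),0,1)
go("roll",roll,"scene",(194,198,26,26),(.45,.071),g,1)
go("roll",roll,"top",(209,208,27,27),(.45,.071),g,1)
go("spin",spindle,"scene",(155,178,24,20),(.444,.29),w)
go("spin",spindle,"top",(156,211,19,20),(.444,.29),w,1)
d=lambda I:np.clip((I.mean(2)-40)/(140-40),0,1)
go("disp",disp,"top",(288,172,44,62),(.528,-.257,.17),d)
go("disp",disp,"scene",(266,213,66,60),(.528,-.257,.17),d)
hh=max(o.shape[0] for o in out)
out=[cv2.copyMakeBorder(o,0,hh-o.shape[0],0,4,0) for o in out]
cv2.imwrite("pics/fit1.png",np.vstack([np.hstack(out[:3]),np.hstack(out[3:])]))
E
```

```text
roll scene (array([0.44995275, 0.0685241 ]), np.float64(7.661746864826434), np.float64(239.11251359927007))
roll top (array([0.44903953, 0.0718273 ]), np.float64(6.9295910442811115), np.float64(186.12145516216248))
spin scene (array([0.44564991, 0.29122052]), np.float64(18.958812143062435), np.float64(160.92650870466704))
spin top (array([0.44661971, 0.29508697]), np.float64(9.55502709332429), np.float64(133.36284245583852))
disp top (array([ 0.53920142, -0.25933481,  0.17451599]), np.float64(15.020508750330082), np.float64(1226.845660706374))
disp scene (array([ 0.54159683, -0.26000729,  0.17945701]), np.float64(57.32094313187969), np.float64(1691.574368961403))
```

View pics/fit1.png

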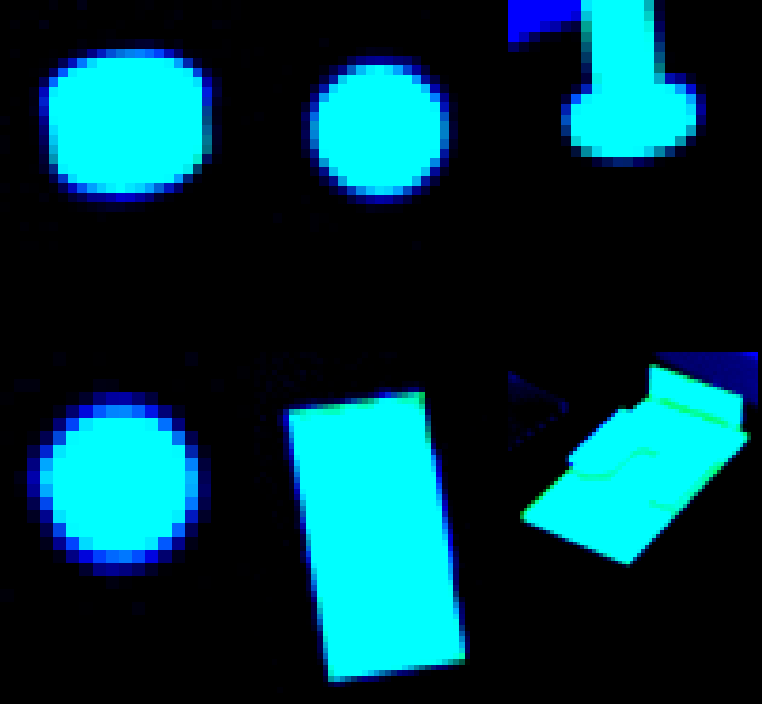

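```bash
python3 - <<'E'
from h import *
for uv in ([155,190],[150,215],[140,232]):
  for z in (0,.1,.2): 
    X=back("top",uv,z); print(uv,z,X.round(3),proj("scene",X).round(0))
print("beaker",back("top",[121,198],0),back("top",[130,198],.1))
print("instr corner",back("scene",[265,192],0),back("top",[278,185],0))
E
```

```text
[155, 190] 0 [[0.564 0.339 0.   ]] [[185. 174.]]
[155, 190] 0.1 [[0.554 0.315 0.1  ]] [[184. 153.]]
[155, 190] 0.2 [[0.544 0.29  0.2  ]] [[184. 130.]]
[150, 215] 0 [[0.466 0.354 0.   ]] [[161. 182.]]
[150, 215] 0.1 [[0.462 0.329 0.1  ]] [[161. 160.]]
[150, 215] 0.2 [[0.458 0.303 0.2  ]] [[161. 136.]]
[140, 232] 0 [[0.399 0.39  0.   ]] [[140. 185.]]
[140, 232] 0.1 [[0.399 0.362 0.1  ]] [[140. 162.]]
[140, 232] 0.2 [[0.399 0.334 0.2  ]] [[140. 138.]]
beaker [[0.52912069 0.47260506 0.        ]] [[0.5220257  0.40592328 0.1       ]]
instr corner [[0.67836219 0.02727505 0.        ]] [[ 0.59720544 -0.14024091  0.        ]]
```

```bash
cat >> h.py <<'E'
def need(x,y,z,ang):
    s=robot.read_state();R=Ro.from_rotvec(s["orientation"]).as_matrix()
    d=R.T@(np.array([x,y,z])-s["tool_pos"]);a=np.arctan2(R[1,2],R[0,2])
    yaw=-((ang-a+np.pi)%(2*np.pi)-np.pi)
    print("t",round(s["t"],2),"pos",s["tool_pos"].round(4),"ang",a.round(4),"tiltdeg",np.degrees(np.arccos(-R[2,1])).round(2),"F",s["force"].round(2),"open",round(s["opening"],4),"q",s["q"].round(2))
    print("NEED linear",d.round(4),"yaw",yaw.round(4))
E
python3 -c "
from h import *
need(.446,.293,.15,0)"
```

```text
t 0.1 pos [0.2289 0.5541 0.2257] ang 1.179 tiltdeg 0.09 F [-0.27  1.03 -0.45] open 0.0927 q [ 1.09  0.13  1.49 -0.    1.52 -0.09]
NEED linear [ 0.3004  0.0759 -0.1583] yaw 1.179
```

Request:
carry_out:
  increments:
    - {"linear":[0.05,0,-0.026],"yaw":0.17}
    - {"linear":[0.1,0,-0.053],"yaw":0.34}
    - {"linear":[0.15,0.01,-0.079],"yaw":0.51}
    - {"linear":[0.2,0.02,-0.105],"yaw":0.68}
    - {"linear":[0.25,0.03,-0.132],"yaw":0.85}
  gripper: 0.7
  newtons: 20

```text
t: 0.72
tool_pos: [0.4102, 0.335, 0.1953]
orientation: [-1.347, 0.968, -0.968]
force: [0.9, 0.4, 0.7]
opening: 0.0654
```

```bash
python3 -c "
from h import *
need(.446,.293,.13,0)"
```

```text
t 0.72 pos [0.4102 0.335  0.1953] ang 0.3236 tiltdeg 0.11 F [0.94 0.42 0.71] open 0.0654 q [ 0.59 -0.04  1.72 -0.    1.46  0.27]
NEED linear [0.0511 0.0653 0.0207] yaw 0.3236
```

Request:
carry_out:
  increments:
    - {"linear":[0.03,0.03,0.011],"yaw":0.16}
    - {"linear":[0.0511,0.065,0.0207],"yaw":0.324}
    - {"linear":[0.0511,0.065,0.0207],"yaw":0.324}
    - {"linear":[0.0511,0.065,0.0207],"yaw":0.324}

```text
t: 1.23
tool_pos: [0.4459, 0.2936, 0.1311]
orientation: [-1.212, 1.208, -1.208]
force: [-0.2, -0.6, 0.2]
opening: 0.0651
```

```bash
python3 - <<'E'
from h import *
need(.446,.293,.031,0)
im={n:robot.read_camera(n) for n in P}
s=cv2.resize(im["scene"][100:220,100:240],None,fx=4,fy=4,interpolation=2)
t=cv2.resize(im["top"][190:250,130:200],None,fx=4,fy=4,interpolation=2)
t=cv2.copyMakeBorder(t,0,240,0,0,0)
cv2.imwrite("pics/a1.png",np.hstack([s,t[:480]])[:,:800])
E
```

```text
t 1.23 pos [0.4459 0.2936 0.1311] ang 0.0024 tiltdeg 0.08 F [-0.18 -0.57  0.21] open 0.0651 q [ 0.49  0.02  1.78 -0.    1.34  0.48]
NEED linear [0.0005 0.1001 0.0002] yaw 0.0024
```

View pics/a1.png

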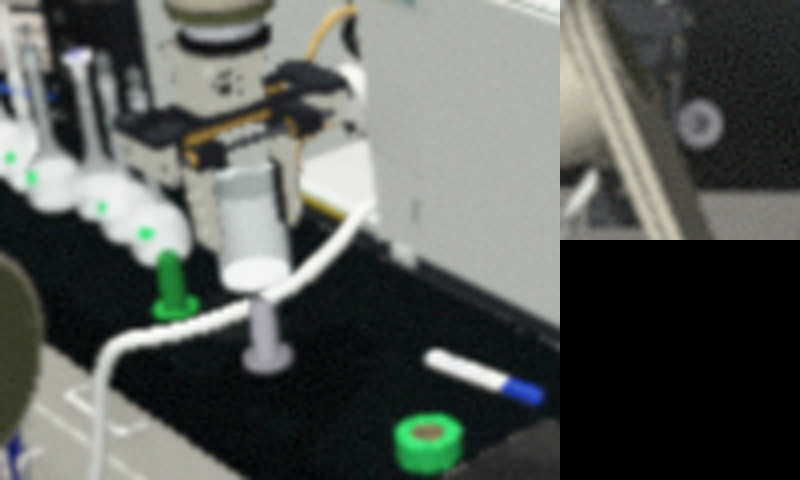

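```bash
python3 - <<'E'
from h import *
for z in(.131,.16,.2): print(proj("scene",[.446,.293,z]),proj("top",[.446,.293,z]))
print("beaker base scene",back("scene",[164,169],[0]),back("scene",[164,169],[.1]), -P["top"]["R"].T@P["top"]["t"])
im={n:robot.read_camera(n) for n in P}
s=cv2.resize(im["scene"][60:200,100:220],None,fx=4,fy=4,interpolation=2)
t=cv2.resize(im["top"][150:250,100:200],None,fx=4,fy=4,interpolation=2)
t=cv2.copyMakeBorder(t,0,160,0,0,0)
cv2.imwrite("pics/a2.png",np.hstack([s[:560],t[:560]])[:,:800])
E
```

```text
[[161.80352343 156.24940075]] [[157.45938451 219.39397668]]
[[160.76345552 148.52646126]] [[155.52988225 219.08379006]]
[[159.29011282 137.6216238 ]] [[152.73715471 218.63451953]]
beaker base scene [[0.53085544 0.43038045 0.        ]] [[0.42863661 0.26107591 0.1       ]] [ 0.4027417  -0.04672253  1.5700607 ]
```

View pics/a2.png

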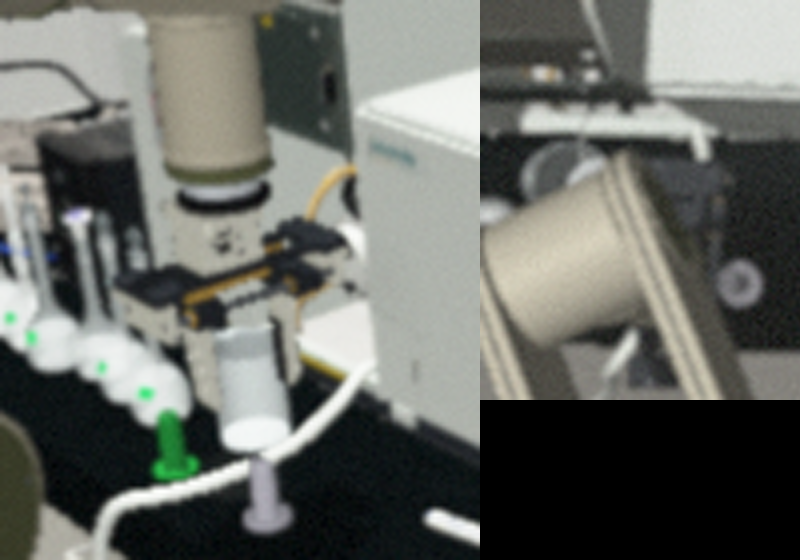

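Request:
carry_out:
  increments:
    - {"linear":[0,0.035,0],"yaw":0}
    - {"linear":[0,0.065,0],"yaw":0}
    - {"linear":[0,0.085,0],"yaw":0}
    - {"linear":[0,0.1,0],"yaw":0}
    - {"linear":[0,0.1,0],"yaw":0}

```text
t: 2.05
tool_pos: [0.4457, 0.2942, 0.0312]
orientation: [-1.212, 1.207, -1.208]
force: [-1.0, -0.2, 0.4]
opening: 0.065
```

```bash
python3 - <<'E'
from h import *
need(.446,.293,.031,0)
im={n:robot.read_camera(n) for n in P}
s=cv2.resize(im["scene"][120:220,110:220],None,fx=5,fy=5,interpolation=2)
cv2.imwrite("pics/a3.png",s)
E
```

```text
t 2.05 pos [0.4457 0.2942 0.0312] ang 0.0029 tiltdeg 0.06 F [-1.   -0.23  0.43] open 0.065 q [ 0.49  0.14  1.85 -0.    1.15  0.49]
NEED linear [0.0012 0.0002 0.0003] yaw 0.0029
```

View pics/a3.png

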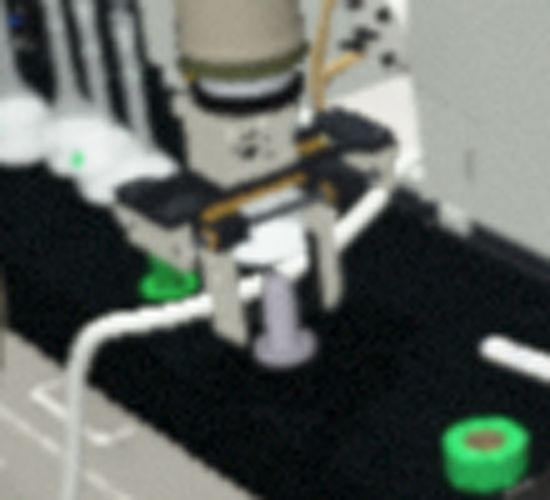

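Request:
carry_out:
  increments:
    - {"linear":[0.0015,0,0],"yaw":0}
    - {"linear":[0.0015,0,0],"yaw":0}
    - {"linear":[0.0015,0,0],"yaw":0}
    - {"linear":[0.0015,0,0],"yaw":0}
    - {"linear":[0.0015,0,0],"yaw":0}
  gripper: 0
  newtons: 25

```text
t: 2.78
tool_pos: [0.4469, 0.2932, 0.0328]
orientation: [-1.209, 1.206, -1.208]
force: [0.3, -0.3, 0.4]
opening: 0.0214
```

Request:
carry_out:
  increments:
    - {"linear":[0,-0.01,0],"yaw":0}
    - {"linear":[0,-0.03,0],"yaw":0}
    - {"linear":[0,-0.06,0],"yaw":0}
    - {"linear":[0,-0.09,0],"yaw":0}
    - {"linear":[0,-0.09,0],"yaw":0}

```text
t: 3.4
tool_pos: [0.4487, 0.2943, 0.1263]
orientation: [-1.203, 1.203, -1.209]
force: [0.5, -0.1, -0.5]
opening: 0.0217
```

```bash
python3 - <<'E'
from h import *
need(.466,-.273,.12,-1.394)
im={n:robot.read_camera(n) for n in P}
s=cv2.resize(im["scene"][100:200,110:220],None,fx=5,fy=5,interpolation=2)
cv2.imwrite("pics/a4.png",s)
E
```

```text
t 3.4 pos [0.4487 0.2943 0.1263] ang 0.0025 tiltdeg 0.46 F [ 0.48 -0.12 -0.54] open 0.0217 q [ 0.49  0.02  1.79 -0.    1.32  0.48]
NEED linear [0.5673 0.0047 0.0158] yaw 1.3965
```

View pics/a4.png

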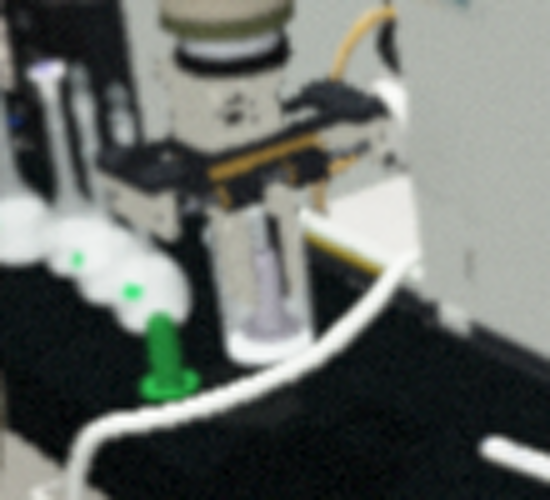

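Request:
carry_out:
  increments:
    - {"linear":[0.04,0,0.001],"yaw":0.14}
    - {"linear":[0.09,0,0.002],"yaw":0.28}
    - {"linear":[0.14,0,0.004],"yaw":0.42}
    - {"linear":[0.19,0,0.005],"yaw":0.56}
    - {"linear":[0.24,0,0.006],"yaw":0.7}

```text
t: 4.12
tool_pos: [0.4519, 0.0516, 0.1209]
orientation: [-0.791, 1.705, -1.704]
force: [0.6, 0.1, -0.6]
opening: 0.0213
```

```bash
python3 -c "
from h import *
need(.466,-.273,.12,-1.394)"
```

```text
t 4.12 pos [0.4519 0.0516 0.1209] ang -0.7018 tiltdeg 0.02 F [ 0.64  0.14 -0.62] open 0.0213 q [ 0.   -0.19  2.    0.    1.33  0.7 ]
NEED linear [0.2388 0.0008 0.2203] yaw 0.6922
```

Request:
carry_out:
  increments:
    - {"linear":[0.04,0,0.037],"yaw":0.14}
    - {"linear":[0.08,0,0.074],"yaw":0.28}
    - {"linear":[0.12,0,0.111],"yaw":0.42}
    - {"linear":[0.16,0,0.148],"yaw":0.56}
    - {"linear":[0.2,0,0.185],"yaw":0.69}

```text
t: 4.75
tool_pos: [0.4629, -0.2218, 0.1189]
orientation: [-0.189, 2.133, -2.129]
force: [1.1, 0.9, -1.4]
opening: 0.0216
```

```bash
python3 -c "
from h import *
need(.466,-.273,.08,-1.394)"
```

```text
t 4.75 pos [ 0.4629 -0.2218  0.1189] ang -1.3965 tiltdeg 0.18 F [ 1.1   0.87 -1.35] open 0.0216 q [-0.55 -0.02  1.85  0.    1.32  0.85]
NEED linear [0.0057 0.0388 0.0511] yaw -0.0025
```

Request:
carry_out:
  increments:
    - {"linear":[0.003,0.005,0.026],"yaw":0}
    - {"linear":[0.0057,0.01,0.051],"yaw":0}
    - {"linear":[0.0057,0.03,0.051],"yaw":0}
    - {"linear":[0.0057,0.06,0.051],"yaw":0}
    - {"linear":[0.0057,0.06,0.051],"yaw":0}

```text
t: 5.38
tool_pos: [0.4627, -0.2707, 0.0545]
orientation: [-0.196, 2.142, -2.126]
force: [0.5, 0.7, -0.9]
opening: 0.0216
```

```bash
python3 - <<'E'
from h import *
need(.466,-.273,.04,-1.394)
im={n:robot.read_camera(n) for n in P}
s=cv2.resize(im["scene"][180:290,250:350],None,fx=5,fy=5,interpolation=2)
t=cv2.resize(im["top"][165:240,280:340],None,fx=5,fy=5,interpolation=2)
t=cv2.copyMakeBorder(t,0,175,0,0,0)
cv2.imwrite("pics/a5.png",np.hstack([s,t]))
E
```

```text
t 5.38 pos [ 0.4627 -0.2707  0.0545] ang -1.3967 tiltdeg 0.66 F [ 0.53  0.65 -0.93] open 0.0216 q [-0.62  0.12  1.82  0.    1.21  0.77]
NEED linear [-0.0029  0.0144  0.0029] yaw -0.0027
```

View pics/a5.png

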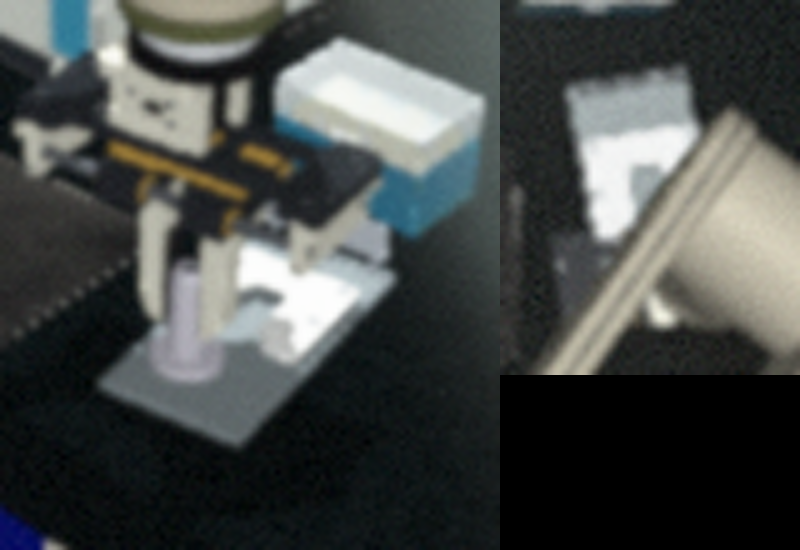

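Request:
carry_out:
  increments:
    - {"linear":[-0.0029,0.006,0.003],"yaw":0}
    - {"linear":[-0.0029,0.012,0.003],"yaw":0}
    - {"linear":[-0.0029,0.012,0.003],"yaw":0}
    - {"linear":[-0.0029,0.012,0.003],"yaw":0}

```text
t: 5.98
tool_pos: [0.4686, -0.2747, 0.0463]
orientation: [-0.191, 2.136, -2.128]
force: [-0.3, 0.1, -1.2]
opening: 0.0216
```

```bash
python3 - <<'E'
from h import *
need(.466,-.273,.0395,-1.394)
im=robot.read_camera("scene")
cv2.imwrite("pics/a6.png",cv2.resize(im[205:285,255:345],None,fx=8,fy=8,interpolation=2)[:600])
np.save("a6.npy",im)
E
```

```text
t 5.97 pos [ 0.4686 -0.2747  0.0463] ang -1.3963 tiltdeg 0.3 F [-0.26  0.09 -1.2 ] open 0.0216 q [-0.62  0.15  1.81  0.    1.19  0.77]
NEED linear [ 0.0023  0.0068 -0.0022] yaw -0.0023
```

View pics/a6.png

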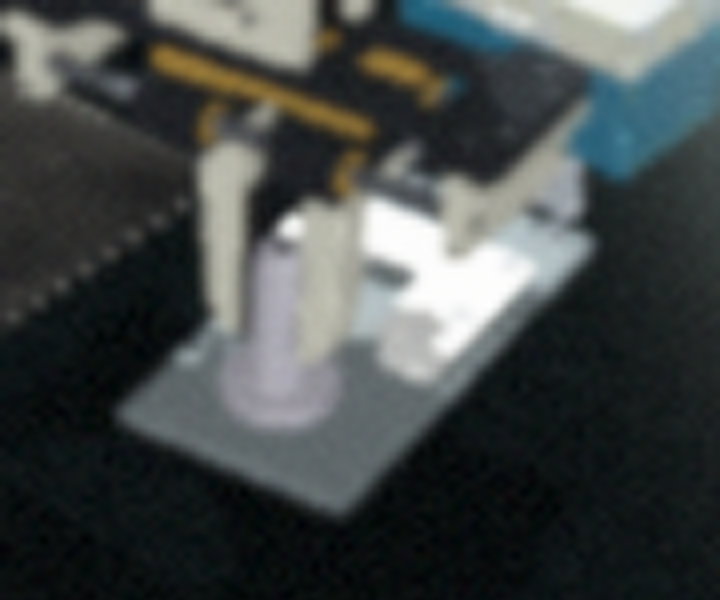

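Request:
carry_out:
  increments:
    - {"linear":[0.0023,0.003,-0.0022],"yaw":0}
    - {"linear":[0.0023,0.006,-0.0022],"yaw":0}
    - {"linear":[0.0023,0.006,-0.0022],"yaw":0}
    - {"linear":[0.0023,0.006,-0.0022],"yaw":0}
    - {"linear":[0.0023,0.006,-0.0022],"yaw":0}

```text
t: 6.65
tool_pos: [0.4661, -0.2731, 0.0405]
orientation: [-0.19, 2.135, -2.129]
force: [-0.6, -0.2, -1.6]
opening: 0.0215
```

```bash
python3 - <<'E'
from h import *
need(.466,-.273,.0385,-1.394)
im=robot.read_camera("scene")
need(.466,-.273,.0385,-1.394)
cv2.imwrite("pics/a7.png",cv2.resize(im[205:285,255:345],None,fx=8,fy=8,interpolation=2)[:600])
E
```

```text
t 6.65 pos [ 0.4661 -0.2731  0.0405] ang -1.3964 tiltdeg 0.27 F [-0.6  -0.17 -1.58] open 0.0215 q [-0.62  0.15  1.82  0.    1.17  0.77]
NEED linear [ 0.0001  0.002  -0.0001] yaw -0.0024
t 6.7 pos [ 0.4661 -0.2731  0.0405] ang -1.3964 tiltdeg 0.27 F [ 0.04  0.51 -1.16] open 0.0216 q [-0.62  0.15  1.82  0.    1.17  0.77]
NEED linear [ 0.0001  0.002  -0.0001] yaw -0.0024
```

Request:
carry_out:
  increments:
    - {"linear":[0,0.001,0],"yaw":0}
    - {"linear":[0,0.002,0],"yaw":0}
    - {"linear":[0,0.003,0],"yaw":0}
    - {"linear":[0,0.003,0],"yaw":0}

```text
t: 7.2
tool_pos: [0.4663, -0.2732, 0.0388]
orientation: [-0.19, 2.135, -2.129]
force: [-5.7, 3.2, 10.6]
opening: 0.0216
```

```bash
python3 - <<'E'
from h import *
need(.540,-.2597,.0385,-1.394)
im=robot.read_camera("scene")
cv2.imwrite("pics/a7.png",cv2.resize(im[205:285,255:345],None,fx=8,fy=8,interpolation=2)[:600])
E
```

```text
t 7.2 pos [ 0.4663 -0.2732  0.0388] ang -1.3963 tiltdeg 0.26 F [-5.66  3.17 10.6 ] open 0.0216 q [-0.62  0.15  1.83 -0.    1.17  0.77]
NEED linear [-0.0749  0.0001 -0.0005] yaw -0.0023
```

View pics/a7.png

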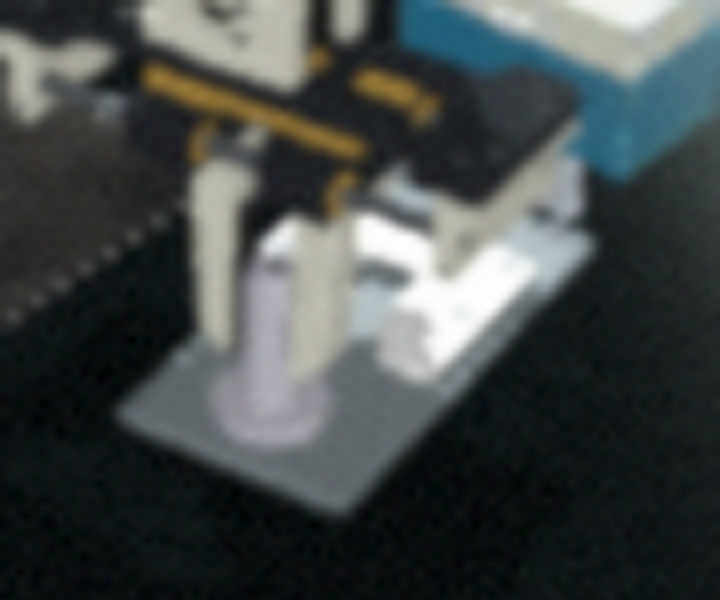

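```bash
python3 - <<'E'
from h import *
for (x,y) in((.4663,-.2732),(.4683,-.2732),(.4643,-.2732),(.4663,-.2702),(.4663,-.2762)):
    q=np.vstack([spindle("scene",x,y,.006)[0]]);c=(q-[255,205]+.5)*8
    print(x,y,c.min(0).round(0),c.max(0).round(0))
b=disp("scene",.540,-.2597,.177)[0];print(((b-[255,205]+.5)*8).round(0))
E
```

```text
0.4663 -0.2732 [209. 357.] [329. 446.]
0.4683 -0.2732 [213. 355.] [333. 443.]
0.4643 -0.2732 [205. 359.] [325. 448.]
0.4663 -0.2702 [203. 353.] [323. 442.]
0.4663 -0.2762 [215. 361.] [336. 450.]
[[336. 515.]
 [336. 502.]
 [112. 418.]
 [112. 405.]
 [591. 250.]
 [592. 237.]
 [379. 171.]
 [379. 158.]]
```

Request:
carry_out:
  increments:
    - {"linear":[0,-0.0015,0],"yaw":0}
    - {"linear":[-0.008,-0.0015,0],"yaw":0}
    - {"linear":[-0.02,-0.0015,-0.0002],"yaw":0}
    - {"linear":[-0.03,-0.0015,-0.0003],"yaw":0}
    - {"linear":[-0.03,-0.0015,-0.0003],"yaw":0}

```text
t: 7.88
tool_pos: [0.4967, -0.2673, 0.0401]
orientation: [-0.191, 2.134, -2.128]
force: [0.0, -0.5, -0.8]
opening: 0.0216
```

```bash
python3 - <<'E'
from h import *
need(.540,-.2597,.0405,-1.394)
im=robot.read_camera("scene")
cv2.imwrite("pics/a8.png",cv2.resize(im[195:270,260:350],None,fx=8,fy=8,interpolation=2)[:600])
E
```

```text
t 7.88 pos [ 0.4967 -0.2673  0.0401] ang -1.3952 tiltdeg 0.26 F [ 0.01 -0.5  -0.75] open 0.0216 q [-0.58  0.21  1.76  0.    1.18  0.81]
NEED linear [-0.0439 -0.0006  0.    ] yaw -0.0012
```

View pics/a8.png

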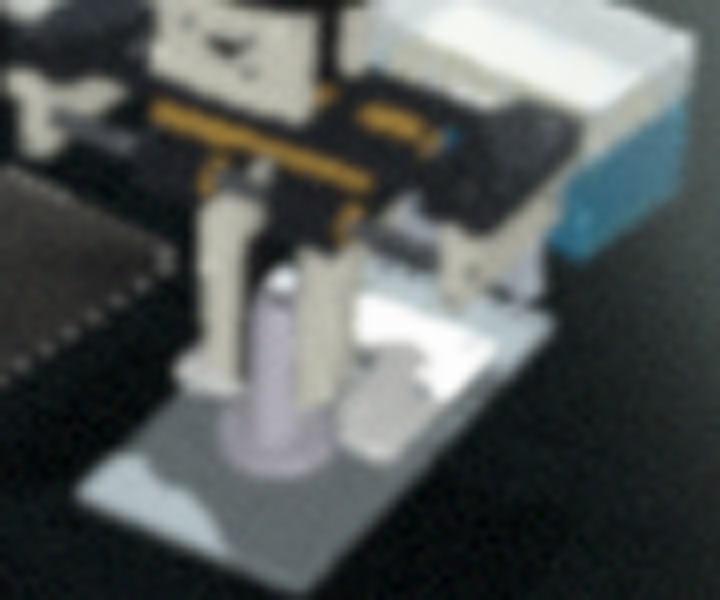

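Request:
carry_out:
  increments:
    - {"linear":[-0.008,0,0],"yaw":0}
    - {"linear":[-0.016,0,0],"yaw":0}
    - {"linear":[-0.024,0,0],"yaw":0}
    - {"linear":[-0.03,0,0],"yaw":0}
    - {"linear":[-0.033,0,0],"yaw":0}

```text
t: 8.55
tool_pos: [0.5291, -0.2615, 0.0398]
orientation: [-0.192, 2.135, -2.128]
force: [0.5, 0.5, -1.1]
opening: 0.0218
```

```bash
python3 - <<'E'
from h import *
need(.540,-.2597,.0401,-1.394)
E
```

```text
t 8.55 pos [ 0.5291 -0.2615  0.0398] ang -1.3952 tiltdeg 0.28 F [ 0.45  0.45 -1.1 ] open 0.0218 q [-0.55  0.27  1.68  0.    1.19  0.85]
NEED linear [-0.0111 -0.0003  0.0001] yaw -0.0012
```

Request:
carry_out:
  increments:
    - {"linear":[-0.003,0,0],"yaw":0}
    - {"linear":[-0.006,0,0],"yaw":0}
    - {"linear":[-0.0085,0,0],"yaw":0}
    - {"linear":[-0.0085,0,0],"yaw":0}

```text
t: 9.05
tool_pos: [0.5376, -0.2601, 0.0398]
orientation: [-0.192, 2.135, -2.128]
force: [0.2, 0.2, -0.2]
opening: 0.0217
```

```bash
python3 - <<'E'
from h import *
need(.540,-.2597,.0401,-1.394)
E
```

```text
t 9.05 pos [ 0.5376 -0.2601  0.0398] ang -1.3951 tiltdeg 0.28 F [ 0.24  0.17 -0.16] open 0.0217 q [-0.54  0.29  1.66  0.    1.2   0.86]
NEED linear [-0.0024 -0.0003  0.0001] yaw -0.0011
```

Request:
carry_out:
  increments:
    - {"linear":[-0.0015,0,0],"yaw":0}
    - {"linear":[-0.003,0,0],"yaw":0}
    - {"linear":[-0.003,0,0],"yaw":0}

```text
t: 9.43
tool_pos: [0.5398, -0.2597, 0.0397]
orientation: [-0.193, 2.135, -2.128]
force: [-5.0, -0.4, 3.0]
opening: 0.0212
```

Request:
carry_out:
  increments:
    - {"linear":[-0.001,0,0],"yaw":0}
    - {"linear":[-0.0015,0,0],"yaw":0}
    - {"linear":[-0.0015,0,0],"yaw":0}

```text
t: 9.8
tool_pos: [0.5401, -0.2596, 0.0395]
orientation: [-0.196, 2.137, -2.129]
force: [-6.8, -0.8, 3.1]
opening: 0.0219
```

```bash
python3 - <<'E'
from h import *
need(.540,-.2597,.0401,-1.394)
im={n:robot.read_camera(n) for n in P}
cv2.imwrite("pics/a9.png",cv2.resize(im["scene"][185:260,265:355],None,fx=8,fy=8,interpolation=2)[:600])
E
```

```text
t 9.8 pos [ 0.5401 -0.2596  0.0395] ang -1.3953 tiltdeg 0.49 F [-6.77 -0.83  3.11] open 0.0219 q [-0.53  0.3   1.65 -0.    1.2   0.86]
NEED linear [ 0.0001 -0.0006  0.0001] yaw -0.0013
```

View pics/a9.png

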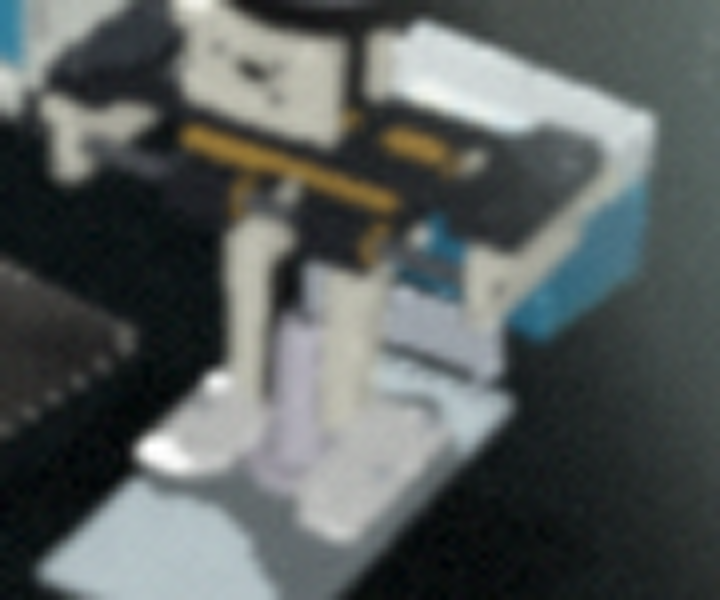

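Request:
carry_out:
  increments:
    - {"linear":[0.0005,0.0005,0],"yaw":0}
    - {"linear":[0.0005,0.001,0],"yaw":0}
    - {"linear":[0.0005,0.001,0],"yaw":0}

```text
t: 10.28
tool_pos: [0.5396, -0.2598, 0.039]
orientation: [-0.196, 2.137, -2.129]
force: [-3.9, 1.0, 4.9]
opening: 0.0213
```

Request:
carry_out:
  increments:
    - {"linear":[0,0,0],"yaw":0}
    - {"linear":[0,0,0],"yaw":0}
    - {"linear":[0,0,0],"yaw":0}
    - {"linear":[0,0,0],"yaw":0}
  gripper: 0.6

```text
t: 10.78
tool_pos: [0.5397, -0.2597, 0.0389]
orientation: [-0.196, 2.137, -2.129]
force: [-0.3, -0.5, -0.5]
opening: 0.0545
```

```bash
python3 - <<'E'
from h import *
need(.540,-.2597,.14,-1.394)
E
```

```text
t 10.78 pos [ 0.5397 -0.2597  0.0389] ang -1.3953 tiltdeg 0.47 F [-0.3  -0.47 -0.52] open 0.0545 q [-0.53  0.3   1.65 -0.    1.2   0.86]
NEED linear [ 0.0004 -0.1011 -0.0004] yaw -0.0013
```

Request:
carry_out:
  increments:
    - {"linear":[0,-0.02,0],"yaw":0}
    - {"linear":[0,-0.05,0],"yaw":0}
    - {"linear":[0,-0.09,0],"yaw":0}
    - {"linear":[0,-0.13,0],"yaw":0}
    - {"linear":[0,-0.15,0],"yaw":0}

```text
t: 11.4
tool_pos: [0.5423, -0.2609, 0.1933]
orientation: [-0.191, 2.131, -2.131]
force: [-0.3, -1.3, -1.0]
opening: 0.0559
```

```bash
python3 - <<'E'
from h import *
need(.4495,.07,.15,-1.394)
E
```

```text
t 11.4 pos [ 0.5423 -0.2609  0.1933] ang -1.3953 tiltdeg 0.18 F [-0.28 -1.34 -0.95] open 0.0559 q [-0.53  0.15  1.52 -0.    1.47  0.86]
NEED linear [ 0.0334  0.0436 -0.342 ] yaw -0.0013
```

Request:
carry_out:
  increments:
    - {"linear":[0.0426,0,-0.0177],"yaw":0}
    - {"linear":[0.0768,0,-0.0542],"yaw":-0.15}
    - {"linear":[0.0721,0,-0.109],"yaw":-0.3}
    - {"linear":[0.0645,0,-0.164],"yaw":-0.45}
    - {"linear":[0.0549,0,-0.218],"yaw":-0.6}
  gripper: 0.75

```text
t: 12.02
tool_pos: [0.4495, -0.0544, 0.1937]
orientation: [-0.727, 1.766, -1.763]
force: [0.6, -0.0, 0.4]
opening: 0.0696
```

```bash
python3 - <<'E'
from h import *
im={n:robot.read_camera(n) for n in P}
need(.4495,.07,.15,0)
s=cv2.resize(im["scene"][185:275,265:355],None,fx=5,fy=5,interpolation=2)
t=cv2.resize(im["top"][170:240,280:345],None,fx=5,fy=5,interpolation=2)
t=cv2.copyMakeBorder(t,0,100,0,0,0)
cv2.imwrite("pics/b1.png",np.hstack([s,t]))
np.save("b1s.npy",im["scene"]);np.save("b1t.npy",im["top"])
E
```

```text
t 12.12 pos [ 0.4497 -0.0515  0.1936] ang -0.7866 tiltdeg 0.21 F [ 0.6  -0.22  0.49] open 0.0697 q [-0.23 -0.26  1.92  0.    1.48  0.56]
NEED linear [-0.0857  0.0438 -0.086 ] yaw -0.7866
```

View pics/b1.png

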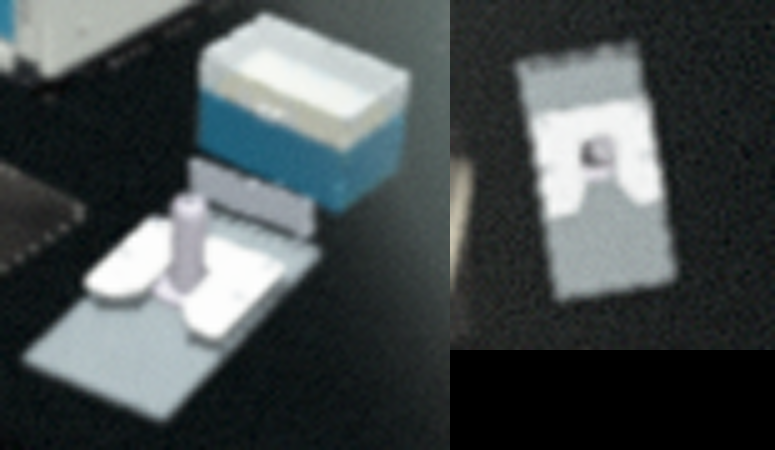

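```bash
python3 - <<'E'
from h import *
d=lambda z:np.array([.540,-.2597,z])
for z in(.068,.061,.021): print(z,"scene crop",((proj("scene",d(z))-[265,185]+.5)*5).round(0),"top crop",((proj("top",d(z))-[280,170]+.5)*5+[450,0]).round(0))
s=np.load("b1s.npy");cv2.imwrite("pics/b2.png",cv2.resize(s[218:250,285:320],None,fx=18,fy=18,interpolation=2))
print("marker",back("top",[[194,196],[226,192]],.007),"mat edge",back("top",[[232,200],[232,235]],0))
E
```

```text
0.068 scene crop [[189. 201.]] top crop [[607. 147.]]
0.061 scene crop [[189. 211.]] top crop [[606. 148.]]
0.021 scene crop [[186. 267.]] top crop [[598. 153.]]
marker [[0.54442995 0.1841538  0.007     ]
 [0.56344209 0.06068841 0.007     ]] mat edge [[0.53363258 0.03682215 0.        ]
 [0.39847066 0.03244686 0.        ]]
```

View pics/b2.png

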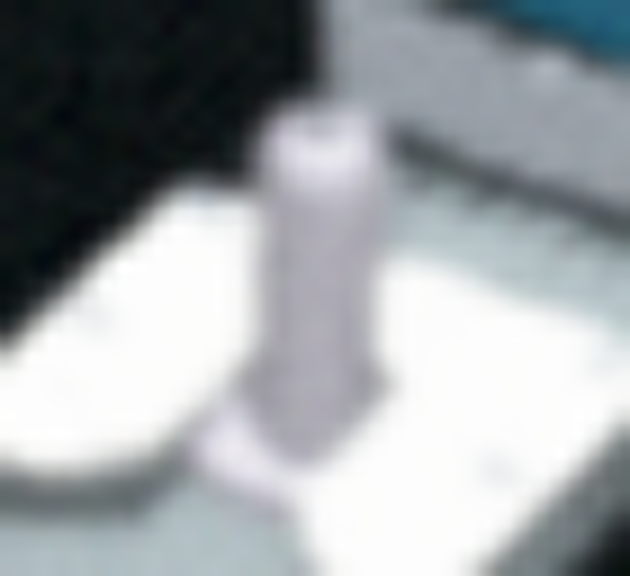

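Request:
carry_out:
  increments:
    - {"linear":[-0.03,0.005,-0.03],"yaw":-0.17}
    - {"linear":[-0.06,0.015,-0.06],"yaw":-0.34}
    - {"linear":[-0.0857,0.03,-0.086],"yaw":-0.51}
    - {"linear":[-0.0857,0.06,-0.086],"yaw":-0.68}
    - {"linear":[-0.0857,0.09,-0.086],"yaw":-0.787}

```text
t: 12.75
tool_pos: [0.4495, 0.0701, 0.1032]
orientation: [-1.212, 1.208, -1.203]
force: [0.6, -0.3, -0.3]
opening: 0.0695
```

```bash
python3 - <<'E'
from h import *
robot.read_camera("top");robot.read_camera("top")
need(.4495,.07,.05,0)
E
```

```text
t 12.85 pos [0.4465 0.0696 0.1003] ang 0.0008 tiltdeg 0.57 F [-0.72 -0.25  0.75] open 0.0696 q [ 0.04 -0.17  2.02  0.    1.3   0.04]
NEED linear [-0.0004  0.0503  0.0035] yaw 0.0008
```

Request:
carry_out:
  increments:
    - {"linear":[0,0.02,0.0035],"yaw":0}
    - {"linear":[0,0.04,0.0035],"yaw":0}
    - {"linear":[0,0.05,0.0035],"yaw":0}
    - {"linear":[0,0.05,0.0035],"yaw":0}

```text
t: 13.35
tool_pos: [0.4494, 0.0694, 0.0504]
orientation: [-1.216, 1.218, -1.204]
force: [-0.3, 0.1, 1.2]
opening: 0.0699
```

```bash
python3 - <<'E'
from h import *
need(.4495,.07,.010,0)
im=robot.read_camera("scene")
cv2.imwrite("pics/b3.png",cv2.resize(im[155:235,165:255],None,fx=7,fy=7,interpolation=2))
E
```

```text
t 13.35 pos [0.4494 0.0694 0.0504] ang -0.001 tiltdeg 0.61 F [-0.25  0.08  1.18] open 0.0699 q [ 0.04 -0.09  2.05  0.    1.19  0.04]
NEED linear [-0.0006  0.0404  0.0005] yaw -0.001
```

View pics/b3.png

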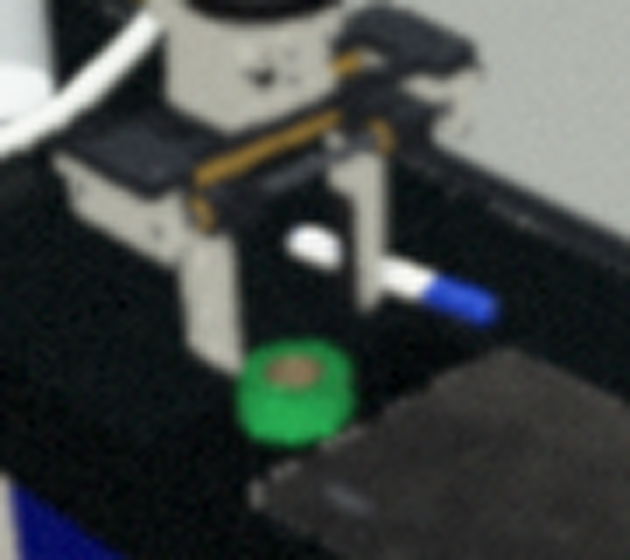

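Request:
carry_out:
  increments:
    - {"linear":[-0.0006,0.015,0.0002],"yaw":0}
    - {"linear":[-0.0006,0.03,0.0003],"yaw":0}
    - {"linear":[-0.0006,0.0385,0.0004],"yaw":0}
    - {"linear":[-0.0006,0.0385,0.0004],"yaw":0}
    - {"linear":[-0.0006,0.0385,0.0004],"yaw":0}

```text
t: 14.02
tool_pos: [0.4502, 0.0701, 0.0127]
orientation: [-1.215, 1.217, -1.204]
force: [0.4, -0.2, 0.2]
opening: 0.0695
```

```bash
python3 - <<'E'
from h import *
need(.4495,.07,.010,0)
im=robot.read_camera("scene")
cv2.imwrite("pics/b4.png",cv2.resize(im[155:235,165:255],None,fx=7,fy=7,interpolation=2))
E
```

```text
t 14.03 pos [0.4502 0.0701 0.0127] ang -0.0005 tiltdeg 0.54 F [ 0.37 -0.19  0.15] open 0.0695 q [ 0.04 -0.03  2.07  0.    1.11  0.04]
NEED linear [ 0.0001  0.0027 -0.0006] yaw -0.0005
```

View pics/b4.png

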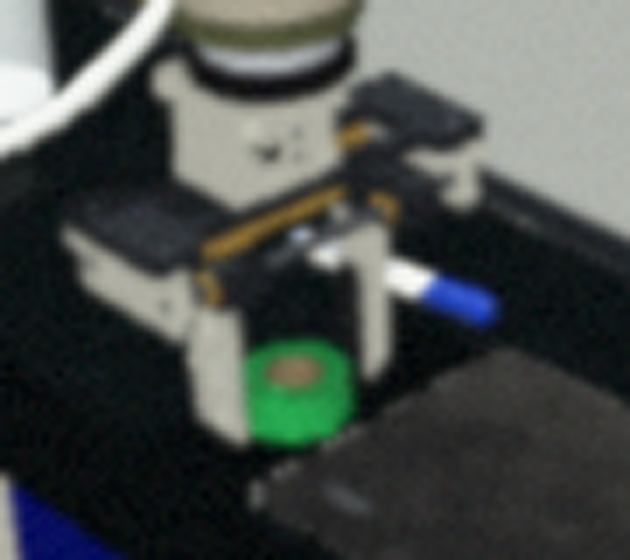

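Request:
carry_out:
  increments:
    - {"linear":[0,0.001,0],"yaw":0}
    - {"linear":[0,0.001,0],"yaw":0}
    - {"linear":[0,0.001,0],"yaw":0}
    - {"linear":[0,0.001,0],"yaw":0}
    - {"linear":[0,0.001,0],"yaw":0}
  gripper: 0
  newtons: 15

```text
t: 14.7
tool_pos: [0.4505, 0.0701, 0.0121]
orientation: [-1.214, 1.216, -1.205]
force: [-1.3, -0.2, 3.0]
opening: 0.0504
```

Request:
carry_out:
  increments:
    - {"linear":[0,-0.01,0],"yaw":0}
    - {"linear":[0,-0.04,0],"yaw":0}
    - {"linear":[0,-0.08,0],"yaw":0}
    - {"linear":[0,-0.12,0],"yaw":0}
    - {"linear":[0,-0.12,0],"yaw":0}

```text
t: 15.32
tool_pos: [0.4544, 0.0701, 0.1365]
orientation: [-1.208, 1.211, -1.208]
force: [0.9, 0.1, 0.4]
opening: 0.0502
```

```bash
python3 - <<'E'
from h import *
im=robot.read_camera("scene")
need(.45,-.2597,.15,-1.394)
cv2.imwrite("pics/b5.png",cv2.resize(im[125:225,165:255],None,fx=6,fy=6,interpolation=2))
E
```

```text
t 15.38 pos [0.4529 0.07   0.1341] ang -0.0005 tiltdeg 0.27 F [-0.37 -0.84 -0.42] open 0.0499 q [ 0.04 -0.19  1.98  0.    1.36  0.04]
NEED linear [ 0.3297 -0.0163 -0.0028] yaw 1.3935
```

View pics/b5.png

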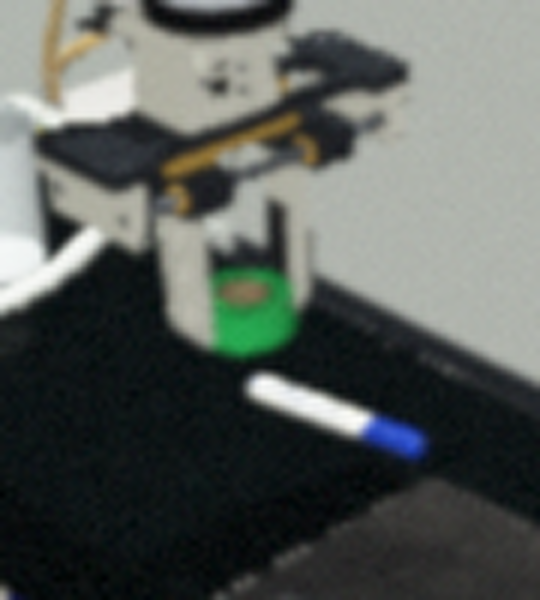

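Request:
carry_out:
  increments:
    - {"linear":[0.03,-0.005,0],"yaw":0.14}
    - {"linear":[0.07,-0.01,0],"yaw":0.28}
    - {"linear":[0.11,-0.016,0],"yaw":0.42}
    - {"linear":[0.15,-0.016,0],"yaw":0.56}
    - {"linear":[0.19,-0.016,0],"yaw":0.7}

```text
t: 16.0
tool_pos: [0.4518, -0.1209, 0.1483]
orientation: [-0.794, 1.713, -1.704]
force: [0.2, -0.4, -0.2]
opening: 0.0502
```

```bash
python3 - <<'E'
from h import *
need(.45,-.2597,.15,-1.394)
E
```

```text
t 16.0 pos [ 0.4518 -0.1209  0.1483] ang -0.7051 tiltdeg 0.4 F [ 0.17 -0.42 -0.2 ] open 0.0502 q [-0.37 -0.18  1.93 -0.    1.39  0.33]
NEED linear [ 0.1069 -0.002   0.0886] yaw 0.6889
```

Request:
carry_out:
  increments:
    - {"linear":[0.03,-0.002,0.025],"yaw":0.14}
    - {"linear":[0.06,-0.002,0.05],"yaw":0.28}
    - {"linear":[0.085,-0.002,0.07],"yaw":0.42}
    - {"linear":[0.1069,-0.002,0.0886],"yaw":0.56}
    - {"linear":[0.1069,-0.002,0.0886],"yaw":0.689}

```text
t: 16.62
tool_pos: [0.4488, -0.261, 0.1482]
orientation: [-0.191, 2.141, -2.132]
force: [0.2, 1.2, -0.8]
opening: 0.0499
```

```bash
python3 - <<'E'
from h import *
need(.54,-.2597,.12,-1.394)
E
```

```text
t 16.62 pos [ 0.4488 -0.261   0.1482] ang -1.4009 tiltdeg 0.56 F [ 0.2   1.17 -0.76] open 0.0499 q [-0.62 -0.03  1.8  -0.    1.38  0.78]
NEED linear [-0.0904  0.0273  0.0143] yaw -0.0069
```

Request:
carry_out:
  increments:
    - {"linear":[-0.03,0,0.005],"yaw":-0.007}
    - {"linear":[-0.065,0.01,0.01],"yaw":-0.007}
    - {"linear":[-0.0904,0.02,0.0143],"yaw":-0.007}
    - {"linear":[-0.0904,0.0373,0.0143],"yaw":-0.007}
    - {"linear":[-0.0904,0.0373,0.0143],"yaw":-0.007}

```text
t: 17.25
tool_pos: [0.5372, -0.2584, 0.1064]
orientation: [-0.205, 2.144, -2.127]
force: [-0.4, -0.3, -0.1]
opening: 0.0505
```

```bash
python3 - <<'E'
from h import *
need(.54,-.2597,.11,-1.394)
im=robot.read_camera("scene")
need(.54,-.2597,.11,-1.394)
x=robot.read_state()["tool_pos"]
np.save("b6.npy",im)
k=9
v=cv2.resize(im[190:255,270:345],None,fx=k,fy=k,interpolation=2)
def dr(q,c):
    h=cv2.convexHull(np.float32((q-[270,190]+.5)*k)).astype(int);cv2.polylines(v,[h],True,c,1)
dr(roll("scene",x[0],x[1],x[2]-.012)[0],(0,0,255))
dr(spindle("scene",.54,-.2597,.006)[1],(255,0,0))
cv2.imwrite("pics/b6.png",v)
E
```

```text
t 17.25 pos [ 0.5372 -0.2584  0.1064] ang -1.3937 tiltdeg 0.94 F [-0.41 -0.28 -0.08] open 0.0505 q [-0.53  0.22  1.61 -0.    1.33  0.86]
NEED linear [-0.0025 -0.0037  0.0017] yaw 0.0003
t 17.3 pos [ 0.5378 -0.2589  0.1079] ang -1.3941 tiltdeg 0.81 F [-0.79 -0.42 -0.27] open 0.0505 q [-0.53  0.22  1.61 -0.    1.33  0.86]
NEED linear [-0.002  -0.0021  0.0011] yaw -0.0001
```

View pics/b6.png

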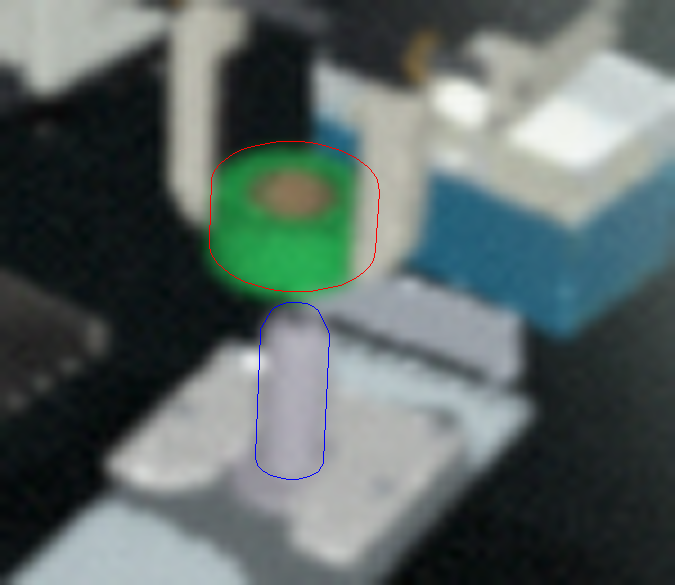

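Request:
carry_out:
  increments:
    - {"linear":[-0.002,0,0.0011],"yaw":0}
    - {"linear":[-0.002,0.01,0.0011],"yaw":0}
    - {"linear":[-0.002,0.02,0.0011],"yaw":0}
    - {"linear":[-0.002,0.02,0.0011],"yaw":0}
    - {"linear":[-0.002,0.02,0.0011],"yaw":0}

```text
t: 17.92
tool_pos: [0.5397, -0.2595, 0.0879]
orientation: [-0.203, 2.142, -2.127]
force: [-0.4, -0.4, -0.7]
opening: 0.0504
```

```bash
python3 - <<'E'
from h import *
im=robot.read_camera("scene")
need(.54,-.2597,.075,-1.394)
x=robot.read_state()["tool_pos"]
k=9
v=cv2.resize(im[190:255,270:345],None,fx=k,fy=k,interpolation=2)
def dr(q,c):
    h=cv2.convexHull(np.float32((q-[270,190]+.5)*k)).astype(int);cv2.polylines(v,[h],True,c,1)
dr(roll("scene",x[0],x[1],x[2]-.012)[0],(0,0,255))
dr(spindle("scene",.54,-.2597,.006)[1],(255,0,0))
cv2.imwrite("pics/b7.png",v)
E
```

```text
t 17.98 pos [ 0.5399 -0.2596  0.0881] ang -1.394 tiltdeg 0.79 F [-1.3  -0.62 -0.67] open 0.0499 q [-0.53  0.25  1.62 -0.    1.29  0.86]
NEED linear [-0.0003  0.0131  0.0002] yaw -0.0
```

View pics/b7.png

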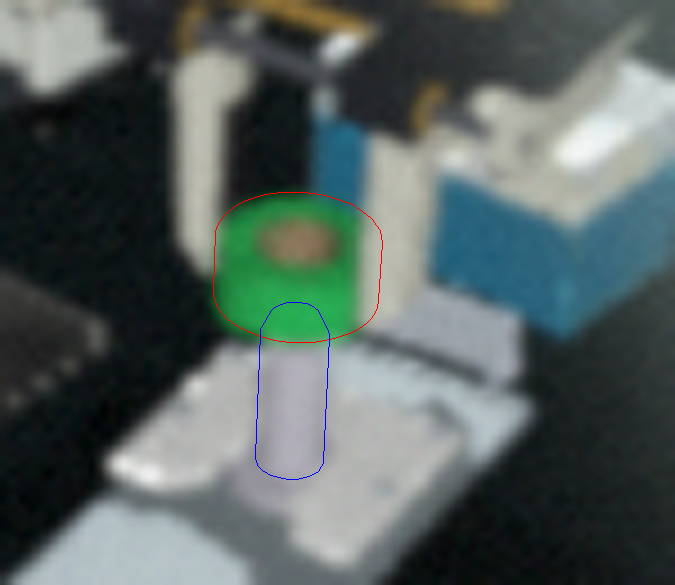

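Request:
carry_out:
  increments:
    - {"linear":[-0.0002,0.004,0],"yaw":0}
    - {"linear":[-0.0003,0.008,0.0001],"yaw":0}
    - {"linear":[-0.0003,0.012,0.0002],"yaw":0}
    - {"linear":[-0.0003,0.016,0.0002],"yaw":0}
    - {"linear":[-0.0003,0.016,0.0002],"yaw":0}

```text
t: 18.6
tool_pos: [0.5396, -0.2595, 0.0714]
orientation: [-0.203, 2.143, -2.127]
force: [0.4, -0.9, -0.1]
opening: 0.0502
```

```bash
python3 - <<'E'
from h import *
need(.54,-.2597,.0345,-1.394)
E
```

```text
t 18.6 pos [ 0.5396 -0.2595  0.0714] ang -1.3941 tiltdeg 0.85 F [ 0.41 -0.89 -0.13] open 0.0502 q [-0.53  0.26  1.63 -0.    1.26  0.86]
NEED linear [-0.0008  0.0369  0.0006] yaw -0.0001
```

Request:
carry_out:
  increments:
    - {"linear":[-0.0003,0.005,0.0002],"yaw":0}
    - {"linear":[-0.0005,0.01,0.0003],"yaw":0}
    - {"linear":[-0.0006,0.015,0.0003],"yaw":0}
    - {"linear":[-0.0007,0.02,0.0004],"yaw":0}
    - {"linear":[-0.0007,0.024,0.0005],"yaw":0}

```text
t: 19.23
tool_pos: [0.54, -0.2596, 0.047]
orientation: [-0.203, 2.143, -2.127]
force: [-0.6, 0.6, -0.5]
opening: 0.0504
```

```bash
python3 - <<'E'
from h import *
need(.54,-.2597,.0345,-1.394)
im=robot.read_camera("scene")
cv2.imwrite("pics/b8.png",cv2.resize(im[190:255,270:345],None,fx=9,fy=9,interpolation=2))
E
```

```text
t 19.23 pos [ 0.54   -0.2596  0.047 ] ang -1.394 tiltdeg 0.86 F [-0.59  0.57 -0.53] open 0.0504 q [-0.53  0.3   1.64 -0.    1.22  0.86]
NEED linear [-0.0001  0.0125  0.0002] yaw 0.0
```

View pics/b8.png

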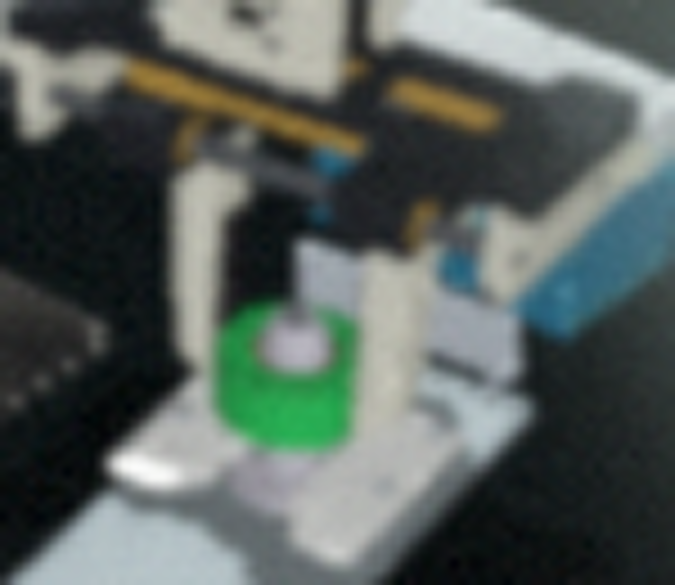

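The roll is on the spindle, with the nose poking through the hole at about (297,340). I'll lower it the rest of the way slowly.

Request:
carry_out:
  increments:
    - {"linear":[-0.0001,0.004,0.0001],"yaw":0}
    - {"linear":[-0.0001,0.008,0.0001],"yaw":0}
    - {"linear":[-0.0001,0.011,0.0002],"yaw":0}
    - {"linear":[-0.0001,0.0125,0.0002],"yaw":0}
    - {"linear":[-0.0001,0.0125,0.0002],"yaw":0}

```text
t: 19.9
tool_pos: [0.5396, -0.2596, 0.0339]
orientation: [-0.204, 2.144, -2.127]
force: [-0.1, -0.4, 0.1]
opening: 0.0502
```

```bash
python3 - <<'E'
from h import *
need(.54,-.2597,.033,-1.394)
E
```

```text
t 19.9 pos [ 0.5396 -0.2596  0.0339] ang -1.3941 tiltdeg 0.91 F [-0.12 -0.41  0.09] open 0.0502 q [-0.53  0.31  1.65 -0.    1.2   0.86]
NEED linear [-0.0004  0.0009  0.0002] yaw -0.0001
```

Request:
carry_out:
  increments:
    - {"linear":[-0.0003,0.001,0.0001],"yaw":0}
    - {"linear":[-0.0003,0.002,0.0002],"yaw":0}
    - {"linear":[-0.0003,0.002,0.0002],"yaw":0}

```text
t: 20.27
tool_pos: [0.5404, -0.2598, 0.033]
orientation: [-0.203, 2.143, -2.127]
force: [-2.6, 1.1, 5.9]
opening: 0.0504
```

Request:
carry_out:
  increments:
    - {"linear":[0,-0.0005,0],"yaw":0}
    - {"linear":[0,-0.0005,0],"yaw":0}
    - {"linear":[0,-0.0005,0],"yaw":0}
    - {"linear":[0,-0.0005,0],"yaw":0}
  gripper: 0.75

```text
t: 20.78
tool_pos: [0.5403, -0.2598, 0.0334]
orientation: [-0.204, 2.143, -2.127]
force: [-0.7, -0.1, -0.7]
opening: 0.0698
```

Request:
carry_out:
  increments:
    - {"linear":[0,-0.01,0],"yaw":0}
    - {"linear":[0,-0.03,0],"yaw":0}
    - {"linear":[0,-0.06,0],"yaw":0}
    - {"linear":[0,-0.1,0],"yaw":0}
    - {"linear":[0,-0.15,0],"yaw":0}

```text
t: 21.4
tool_pos: [0.542, -0.2606, 0.1855]
orientation: [-0.204, 2.143, -2.127]
force: [0.3, -0.8, -0.5]
opening: 0.0699
```

Request:
carry_out:
  increments:
    - {"linear":[0.04,0,0],"yaw":0}
    - {"linear":[0.09,0,0],"yaw":0}
    - {"linear":[0.1,0,-0.04],"yaw":0}
    - {"linear":[0.1,0,-0.1],"yaw":0}
    - {"linear":[0.1,0,-0.15],"yaw":0}

```text
t: 22.02
tool_pos: [0.4169, -0.1293, 0.19]
orientation: [-0.2, 2.142, -2.127]
force: [0.0, 0.1, 0.7]
opening: 0.0696
```

```bash
python3 - <<'E'
from h import *
im={n:robot.read_camera(n) for n in P}
need(.45,-.1,.2,-1.394)
k=9;O=np.array([270,190])
v=cv2.resize(im["scene"][190:255,270:345],None,fx=k,fy=k,interpolation=2)
t=cv2.resize(im["top"][170:240,285:335],None,fx=k,fy=k,interpolation=2)[:585,:]
def dr(q,c):
    h=cv2.convexHull(np.float32((q-O+.5)*k)).astype(int);cv2.polylines(v,[h],True,c,1)
dr(roll("scene",.54,-.2597,.021)[0],(0,0,255))
cv2.imwrite("pics/c9.png",v);cv2.imwrite("pics/c9t.png",t)
cv2.imwrite("pics/c9all.png",im["scene"])
E
```

```text
t 22.12 pos [ 0.417  -0.1271  0.1899] ang -1.3908 tiltdeg 0.78 F [ 0.45 -1.21 -0.03] open 0.0698 q [-0.41 -0.3   1.96  0.    1.49  0.98]
NEED linear [-0.0373 -0.0103 -0.0209] yaw 0.0032
```

View pics/c9.png

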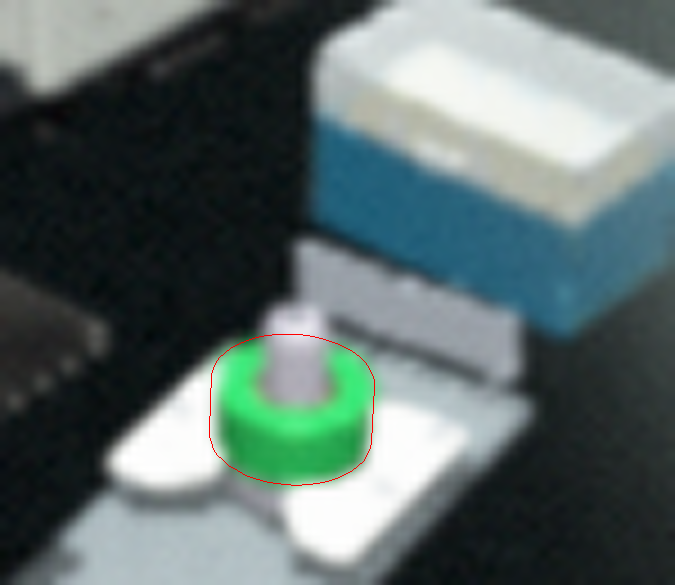

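View pics/c9t.png

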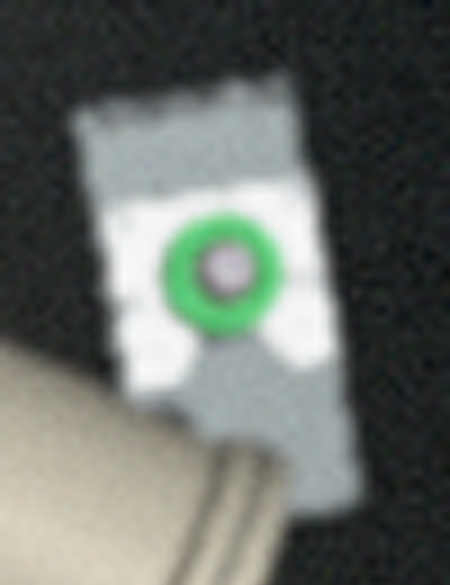

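View pics/c9all.png

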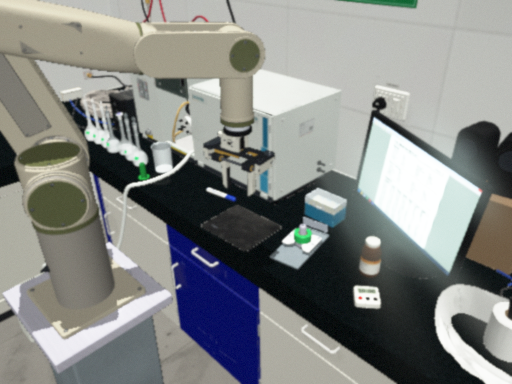

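```bash
python3 - <<'E'
from h import *
print(robot.close_job())
E
```

```text
the job is handed in; nothing more can be done
None
```

The label dispenser is set up and the job is handed in; I got no verdict back. The moves ended at about 22 s of the 70 s allowed.

**Spindle:** I picked the aluminium spindle at top-view pixel (165,221), not the green look-alike at (129,222). I set it on the apron, lifted it about 1.5 mm and slid it under the plate. It stopped against the slot's closed end with about 7 N at x = 0.540 m, where I had estimated home to be. After I released it, it stood upright with its foot under the plate.

**Roll:** I lowered the roll over the nose with no side contact until it touched the plate at about 6 N, then released it and backed off.

**Last checks:**
- **Position:** in the final pictures the roll lies flat on the plate around the spindle. Its outline in the side view matches the model at home to about 1 mm, judged by eye.
- **Bystanders:** the timer, marker and amber bottle look unmoved. I judged this by eye and did not measure it.
- **Arm:** it is clear of everything.

**What disagreed:** the two cameras differed by 3–4 mm in y for the spindle and the roll, so I used averages. The tool leaned up to 0.9° during the placing, with no visible effect on the result.

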